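# Weigh a skateboard truck hanger on the beam balance

### The job

Weigh the truck hanger that sits on the beam balance: gently thread as many bored disc weights as it needs down over the spigot of the empty pan, lying flat one upon another, and slide the poise along the beam, until the beam rests level. Never press or drop a weight hard onto the balance, do not touch the hanger, leave the other things on the bench alone, and keep any weight you do not need on the bench.

Things in the scene. Friction and masses are not known exactly. Their poses are not given: they have to be found in the camera images.
- beam (a joint): angle of the balance beam in rad: 0 is level, negative when the hanger side hangs low, positive when the weight side hangs low. Stops at -0.06 and +0.06. Damped; settles about 1.5 s after it is let go. A spring centres it: each gram of imbalance (counted at the pans) turns it about 0.0042 rad, so 15 g or more lies against a stop.
- poise (a joint): place of the poise along the beam in m: 0 is mid-beam, over the pivot; positive towards the weight pan, negative towards the hanger pan; end stops at -0.085 and +0.085. It slides with about 1.5 N of friction and stays where it is left. It weighs 120 g, so it counts as 120 g x value / 0.17 on the weight side (+60 to -60 g).
- poise_knob (a point): centre of the top of the poise's knob: an upright dark steel knob 20 mm in diameter and 36 mm high on a 36 x 28 mm saddle that rides on the beam. Its top stands 51 mm above the beam's centre line.
- balance: the balance's fixed grey stand, 130 x 220 mm foot; origin under its centre on the bench, y axis along the beam's plan direction (hanger pan towards +y, weight pan towards -y). The beam is a 20 x 12 mm bar, 360 mm long; its pivot is 90 mm above the bench, the pans 170 mm either side of it.
- weight_pan (a point): the empty pan, a steel disc 64 mm in diameter and 4 mm thick rigid on the beam's -y end (tilts with it), with an upright spigot 11 mm in diameter and 34 mm high, its last 2 mm coned to 9.6 mm. Origin at the centre of the pan's upper face, at the spigot's foot; z along the spigot. 100 mm above the bench when the beam is level.
- weight_pan_tip (a point): the top of the weight pan's spigot
- hanger_pan (a point): the pan of the same make on the +y end, on whose spigot the hanger sits; origin at the centre of its upper face
- hanger: the part weighed: an aluminium skateboard truck hanger, block 46 x 42 x 26 mm with axle arms along its x axis, 140 mm tip to tip, bored onto the hanger pan's spigot; origin at the centre of its underside. It weighs between 170 and 330 g, differently each time.
- weight_200: bored steel disc weight of 200 g, 44 mm in diameter and 18 mm high, with an upright 12.6 mm through bore; lies flat on the bench at the start; origin at the centre of its underside
- weight_100: bored steel disc weight of 100 g, 36 mm in diameter and 14 mm high, with an upright 12.6 mm through bore; lies flat on the bench at the start; origin at the centre of its underside
- weight_60: bored steel disc weight of 60 g, 30 mm in diameter and 14 mm high, with an upright 12.6 mm through bore; lies flat on the bench at the start; origin at the centre of its underside
- wheel_a: a white skateboard wheel, 52 mm in diameter, 32 mm high, to be left alone
- wheel_b: another such wheel, to be left alone
- sanding_block: a cork sanding block 110 x 60 x 32 mm, to be left alone
- wrench: a wrench, to be left alone
- screwdriver: a screwdriver, to be left alone
- glue: a white glue bottle 160 mm high, to be left alone
- riser: a black riser pad 85 x 56 x 12 mm, to be left alone
There are look-alikes about, which are no part of the job. Leave any blue look-alike of the weight_200 alone. Several things have the shape of the hanger; the one meant has the colours described above.

How it is judged:
By the outcome, as a careful person would: the job done as asked, in the order asked, and still so for the second after the job is handed in, with the robot touching nothing.
It also fails if it takes over 72 s, if anything falls off the work surface, if the arm or the gripper's body presses on something with over 40 N, if the wrist force passes 120 N, or if a joint passes its speed limit or range.

### The arm

A 6-joint arm with a two-finger parallel gripper is mounted at the origin on the work surface. World frame = base frame: x ahead of the robot, y to its left, z up, the work surface at z = 0. Lengths are in m, angles in rad, forces in N, time in s.
With the tool pointing down it reaches from about 0.3 to 0.875 m from the base axis. Payload 6.4 kg.
Tool frame: the origin (TCP) lies midway between the tips of the shut fingers; the grasp point (between the pads) lies 19 mm behind it (grasp_offset is the distance from the TCP to the grasp point, in m); z points along the fingers, y is the line along which they close (so a half turn about z gives the same grasp; the last joint's range is limited). The gripper opens to 85 mm and grips with 20 to 120 N. Pads are 22 mm wide; open, the fingers measure 114 mm over their backs; the gripper's body (76 mm by 85 mm) begins 54 mm behind the grasp point. The pads swing forward as they close: fully open they stand 13 mm farther back than shut.
Start: joints at [0.962, 0.181, 1.607, -0, 1.354, -0.206], TCP at [0.225, 0.529, 0.231] pointing down, gripper open.
Joint ranges: [-2.99, 2.99], [-0.89, 2.07], [0.3, 2.58], [-1.14, 4.28], [0, 2.63], [-3.12, 3.12]. Speed limits (rad/s): [2.57, 2.57, 3.01, 3.14, 3.14, 3.14].

### API

Orientations are given as a unit quaternion [w, x, y, z].
In Python, from bench import * gives the robot as it stands. The module is installed in compiled form; this text tells all that it offers.
- The arm moves only by the tool servo_tool, never from a script. Its argument "commands" is text: rows parted by semicolons, each of 7 numbers parted by spaces: the turn, a rotation vector about the tool's x, y, z in rad, then the shift along the tool's x, y, z in mm, then the opening, from 0 (shut) to 1 (fully open). In form: wx wy wz dx dy dz claw; .... A call has 1 to 5 rows; each row shifts and turns the commanded pose from where the row before left it, along the tool's axes as they then stand; what a row does not reach is not made up. A row lasts 1/8 s, in which the tool goes at most 62.5 mm and 10.7 degrees, less where a joint would pass 70% of its speed; a pose out of reach is approached as far as the arm can. A call with a gripper value outside its range is refused whole. The fingers move at their own pace and stop on an object; the grip force is fixed at half the most. Time passes only in rows, so rows that do not move let the fingers close. It gives the time, the measured TCP pose, the force, the opening and the grip force at its end, in the units of the state.
- get_obs(): the state, without advancing time (a new reading comes with each control period).
- camera(name): name is "side" or "top" or "wrist"; returns the picture (384x512x3 uint8, blue, green, red); there is no depth.
- calibration(name): a dict with "fx", "fy", "cx", "cy" (pixels), "k1" (the pictures are not rectified: a ray, as slopes to the right and down, at radius r is drawn at 1 + k1 r^2 times it, then the intrinsics apply), "R" (3x3) and "t" (3): a world point X has camera coordinates R X + t. Camera axes: x right, y down, z forward; pixel columns grow to the right and rows downward; lengths in m; the calibration is good to about 2 mm. A picture is of the moment at which its call begins: read the wrist's pose just before it. calibration takes no time and is no camera call; for the wrist camera it gives the pose at the moment of the call.
- hand_in(): hands the job in; it is judged then, once.
The state is a dict: "time_s": time; "q": joint angles; "dq": joint speeds; "joint_efforts": joint torques, N m; "eef_pos": TCP position; "eef_rot": TCP orientation; "wrist_force": force on the tool from outside, world axes, zero at the start; "torque": the same for the moment, N m; "opening": opening from 0.0 (shut) to 1.0 (fully open); "grasp_force": force on a finger pad.
Only numpy, scipy, OpenCV 4.12 (cv2) and the standard library are available. Lean on these libraries where they do the work, as an engineer would, in place of code of your own. Each camera call takes 0.05 s, during which the arm holds its last target. There are 200 camera calls.

## Working session

There is one attempt and no reset: what is moved stays moved. The work goes in short steps, Python scripts to look and compute and a tool call to move; the robot and the scene stay as the last step left them, time stands still between calls to the robot, and variables do not carry over. Pictures are saved under pics/ and viewed, at most 10 in all, crops included, and the job is handed in when it is done.

Besides the shell and the picture viewer there is one more tool, called after ">>>" as name(argument=value, ...) on one line, values as JSON. servo_tool: Moves the arm, as the interface text tells. Its arguments: {"type":"object","properties":{"commands":{"type":"string"}},"required":["commands"]}

```bash
mkdir -p pics; cat > h.py <<'E'
from bench import *
import numpy as np, cv2
def save(n,f):
    im=camera(n); cv2.imwrite('pics/'+f,im); return im
def ray(c,u,v):
    x=np.array([(u-c['cx'])/c['fx'],(v-c['cy'])/c['fy']]); s=x.copy()
    for _ in range(20): s=x/(1+c['k1']*(s@s))
    R=np.array(c['R']);t=np.array(c['t'])
    return -R.T@t, R.T@np.array([s[0],s[1],1])
def onz(c,u,v,z):
    o,d=ray(c,u,v); return o+d*(z-o[2])/d[2]
def proj(c,X):
    p=np.array(c['R'])@np.array(X)+np.array(c['t']); s=p[:2]/p[2]; s=s*(1+c['k1']*(s@s))
    return s*[c['fx'],c['fy']]+[c['cx'],c['cy']]
E
python3 - <<'E'
from h import *
a=save('top','top0.png');b=save('side','side0.png')
for n in('top','side','wrist'):
    c=calibration(n);print(n,c['fx'],c['k1'],-np.array(c['R']).T@np.array(c['t']),np.round(c['R'],2).tolist())
o=get_obs();print(o['time_s'],o['eef_pos'],o['eef_rot'],o['opening'])
cv2.imwrite('pics/top0b.png',cv2.resize(a,(800,600),interpolation=cv2.INTER_CUBIC))
E
```

```text
top 372.23924459240897 -0.05810246553705462 [ 0.41423628 -0.02901065  1.18520896] [[-0.02, -1.0, -0.0], [-1.0, 0.02, -0.08], [0.08, 0.0, -1.0]]
side 368.8143389394655 -0.10904968626521455 [-0.08042907 -0.62690279  0.65740214] [[0.73, -0.69, -0.0], [-0.37, -0.39, -0.84], [0.58, 0.62, -0.54]]
wrist 298.7088481528546 -0.05063416106270226 [0.16345228 0.55476207 0.37281856] [[0.39, 0.92, -0.0], [0.89, -0.38, 0.26], [0.24, -0.1, -0.97]]
0.1 [0.22511372 0.52857295 0.23048442] [-3.01020667e-04  2.00050180e-01  9.79785354e-01 -7.03846223e-04] 1.0060180670105763
```

View pics/top0b.png

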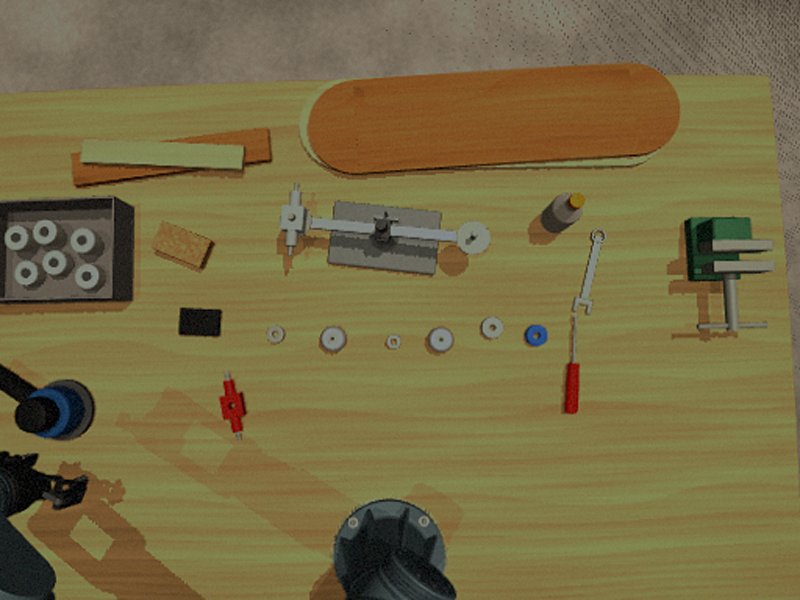

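View pics/side0.png

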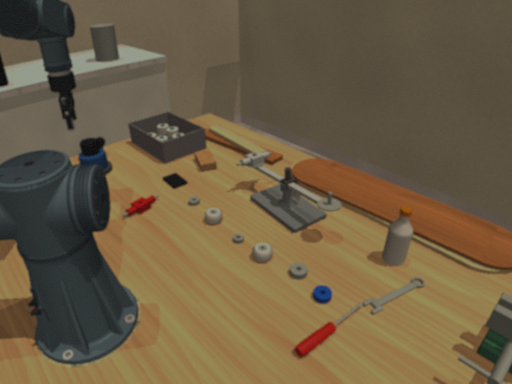

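The 800x600 top picture shows three bored grey discs at (276,334), (393,342) and (491,327). The white wheels are at (333,339) and (441,339), and the blue look-alike is at (536,335). The balance has the aluminium hanger at (292,218), the poise knob at (383,230) and the empty pan at (473,238). A red hanger look-alike lies at (232,405).

Candidates: for weight_200, the disc at (491,327) or the blue one at (536,335), so I choose the grey. For the weights in general, the wheels at (333,339) and (441,339) are also similar, but they are too big. A close crop will check this.

```bash
python3 - <<'E'
from h import *
im=cv2.imread('pics/top0.png');c=calibration('top')
x0,y0=165,110
a=im[y0:240,x0:365]
cv2.imwrite('pics/crop1.png',cv2.resize(a,None,fx=4,fy=4,interpolation=cv2.INTER_CUBIC))
for n,u,v,z in [('100',276,334,.014),('60',393,342,.014),('200',491,327,.018),('blue',536,335,.018),('wheelA',333,339,.032),('wheelB',441,339,.032),('pan',473,238,.11),('knob',383,230,.141)]:
    print(n,np.round(onz(c,u*.64,v*.64,z),4))
E
```

```text
100 [0.4446 0.219  0.014 ]
60 [ 0.4235 -0.0167  0.014 ]
200 [ 0.449  -0.2141  0.018 ]
blue [ 0.4309 -0.3043  0.018 ]
wheelA [0.4319 0.1019 0.032 ]
wheelB [ 0.4271 -0.112   0.032 ]
pan [ 0.6135 -0.1716  0.11  ]
knob [ 0.6261 -0.0042  0.141 ]
```

View pics/crop1.png

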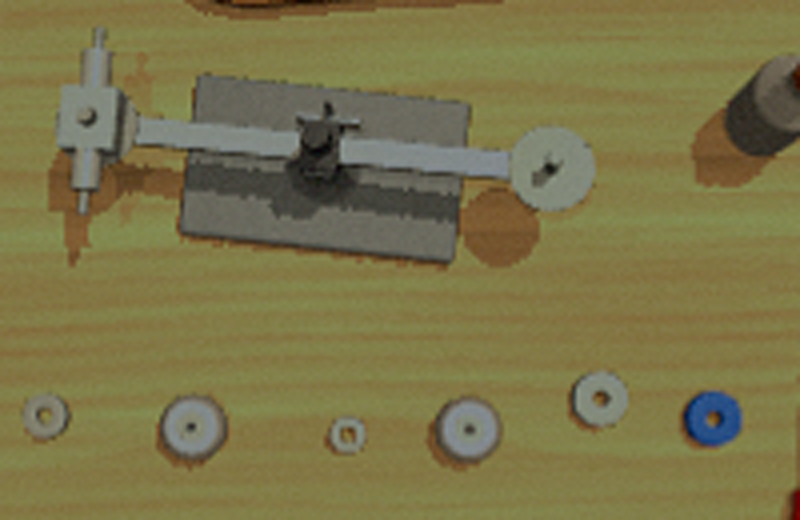

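The crop shows the grey discs' sizes are 200 g at (600,399), 100 g at (46,416) and 60 g at (348,435). The pan is at (553,168), and the blue disc at (713,418) is to be left alone. Next I move above the 200.

>>> servo_tool(commands="0 0 -0.134 0 0 0 1; 0 0 -0.134 0 0 0 1; 0 0 -0.135 0 0 0 1")

```text
time_s: 0.48
eef_pos: [0.2252, 0.5287, 0.2307]
eef_rot: [-0.0, -0.002, 1.0, -0.0]
wrist_force: [0.9, 0.7, 0.6]
opening: 1.002
grasp_force: 0.0
```

>>> servo_tool(commands="0 0 0 -17 -58 0 1; 0 0 0 -17 -58 0 1; 0 0 0 -17 -58 0 1; 0 0 0 -17 -58 0 1; 0 0 0 -17 -58 0 1")

```text
time_s: 1.1
eef_pos: [0.3104, 0.2373, 0.2311]
eef_rot: [0.0, -0.0, 1.0, -0.0]
wrist_force: [1.5, -0.0, 0.4]
opening: 1.002
grasp_force: 0.0
```

>>> servo_tool(commands="0 0 0 -17 -58 0 1; 0 0 0 -17 -58 0 1; 0 0 0 -17 -58 0 1; 0 0 0 -17 -58 0 1; 0 0 0 -17 -58 0 1")

```text
time_s: 1.72
eef_pos: [0.3956, -0.053, 0.2313]
eef_rot: [0.0, 0.0, 1.0, -0.0]
wrist_force: [1.4, 0.4, 0.3]
opening: 0.997
grasp_force: 0.0
```

>>> servo_tool(commands="0 0 0 -17 -58 15 1; 0 0 0 -17 -58 15 1; 0 0 0 -10 -30 20 1; 0 0 0 0 0 0 1; 0 0 0 0 0 0 1")

```text
time_s: 2.35
eef_pos: [0.4392, -0.1962, 0.1811]
eef_rot: [-0.0, -0.0, 1.0, 0.0]
wrist_force: [0.4, -0.7, 1.0]
opening: 1.004
grasp_force: 0.0
```

```bash
python3 - <<'E'
from h import *
c=calibration('wrist');o=get_obs();im=save('wrist','w1.png')
for X in [(.449,-.214,.018),(.6135,-.1716,.11),o['eef_pos']]: print(np.round(proj(c,X),1))
print(o['eef_pos'])
E
```

```text
[230.3 190.5]
[274.1 388.2]
[247.1 248.7]
[ 0.43916728 -0.19624551  0.18114276]
```

View pics/w1.png

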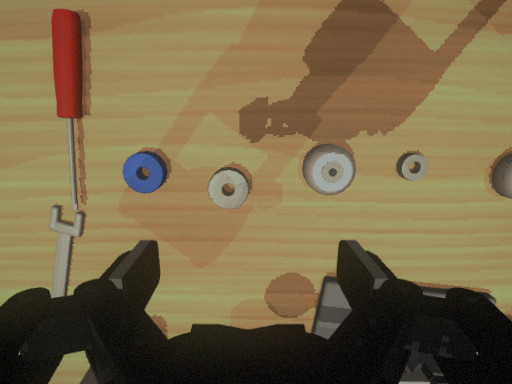

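The wrist picture shows the grey 200 at (229,187) and the blue one left of it at (145,172). A wheel is at (329,170), and the 60 is at (412,166).

```bash
cat >> h.py <<'E'
from scipy.optimize import least_squares
def rim(X,r,n=40,tilt=0):
    a=np.linspace(0,2*np.pi,n,endpoint=False)
    return np.array(X)+np.c_[r*np.cos(a),r*np.sin(a),0*a+tilt*r*np.sin(a)]
def hullmask(c,X,r,h,tilt=0):
    P=np.vstack([rim(X,r,40,tilt),rim(np.array(X)-[0,0,h],r,40,tilt)])
    q=np.array([proj(c,p) for p in P],np.float32)
    return cv2.convexHull(q)
def disc(c,im,X,r,h,s=60,tilt=0):
    """centre of top face at height X[2]: centroid of grey blob vs model silhouette"""
    X=np.array(X,float); hsv=cv2.cvtColor(im,cv2.COLOR_BGR2HSV)
    m=((hsv[...,1]<s)&(hsv[...,2]>70)).astype(np.uint8)
    n,l,st,ce=cv2.connectedComponentsWithStats(m)
    u=proj(c,X); yy,xx=np.nonzero(m); 
    ok=[i for i in range(1,n) if st[i,4]>60]; i=min(ok,key=lambda i:np.hypot(*(ce[i]-u)))
    cs,_=cv2.findContours((l==i).astype(np.uint8),cv2.RETR_EXTERNAL,cv2.CHAIN_APPROX_NONE)
    k=max(cs,key=len); M=cv2.moments(cv2.convexHull(k)); g=np.array([M['m10'],M['m01']])/M['m00']
    def f(p):
        H=hullmask(c,[p[0],p[1],X[2]],r,h,tilt);N=cv2.moments(H); return np.array([N['m10'],N['m01']])/N['m00']-g
    p=least_squares(f,X[:2],diff_step=1e-3).x
    N=cv2.moments(hullmask(c,[p[0],p[1],X[2]],r,h,tilt))
    return np.array([p[0],p[1],X[2]]),M['m00'],N['m00']
E
python3 - <<'E'
from h import *
c=calibration('wrist');im=cv2.imread('pics/w1.png')
print(disc(c,im,(.449,-.214,.018),.022,.018)); print(onz(c,229,187,.018))
print(disc(c,im,(.4235,-.0167,.014),.015,.014))
hsv=cv2.cvtColor(im,cv2.COLOR_BGR2HSV);print(hsv[186:189,205:255:4].tolist()[1])
E
```

```text
(array([ 0.44922069, -0.21691845,  0.018     ]), 1223.0, 1421.2054252034286)
[ 0.44575095 -0.21529132  0.018     ]
(array([ 0.42564615, -0.01548896,  0.014     ]), 556.5, 769.2075094687752)
[[16, 123, 159], [37, 21, 160], [30, 30, 163], [23, 38, 160], [22, 39, 145], [16, 124, 115], [16, 127, 114], [18, 102, 135], [22, 38, 156], [23, 39, 156], [27, 38, 141], [16, 125, 108], [18, 118, 158]]
```

>>> servo_tool(commands="0 0 0 -3 -10 51 1; 0 0 0 -4 -10 52 1; 0 0 0 0 0 0 1; 0 0 0 0 0 0 1")

```text
time_s: 2.9
eef_pos: [0.4475, -0.2168, 0.0803]
eef_rot: [0.001, -0.001, 1.0, -0.001]
wrist_force: [-0.0, 0.2, 0.7]
opening: 1.0
grasp_force: 0.0
```

```bash
python3 - <<'E'
from h import *
c=calibration('wrist');o=get_obs();im=save('wrist','w2.png');print(o['eef_pos'])
print(disc(c,im,(.446,-.216,.018),.022,0))
cv2.imwrite('pics/w2c.png',cv2.resize(im[130:330,130:370],None,fx=3,fy=3))
print(proj(c,(.446,-.216,.018)))
E
```

```text
[ 0.44751871 -0.2167901   0.0803035 ]
(array([ 0.44693659, -0.21674028,  0.018     ]), 2628.0, 2785.5009401194984)
[248.46173048 209.12755773]
```

View pics/w2c.png

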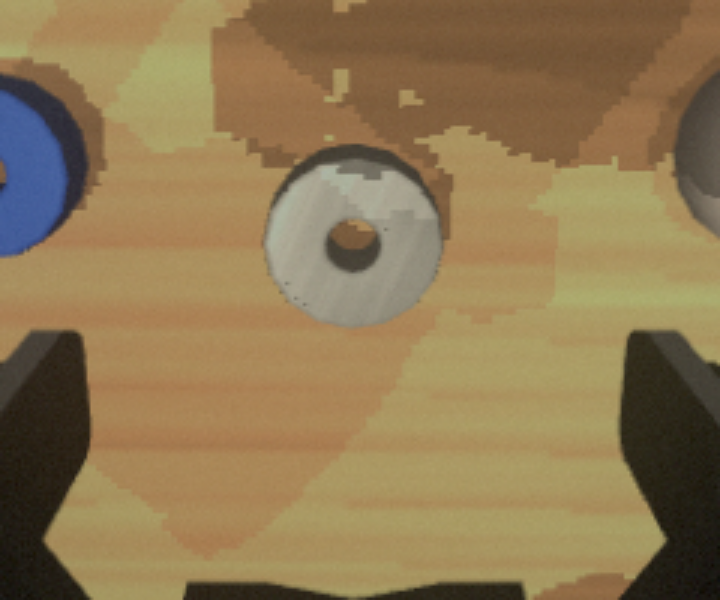

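The crop shows the grey 200's bore at about (353,243), which is (247.7,211) in the full picture. Next I look at the spigot from the same relative height.

>>> servo_tool(commands="0 0 0 0 0 -60 1; 0 0 0 -40 11 -40 1; 0 0 0 -42 11 -26 1; 0 0 0 -42 11 0 1; 0 0 0 -42 11 0 1")

```text
time_s: 3.58
eef_pos: [0.6151, -0.1724, 0.209]
eef_rot: [0.003, -0.0, 1.0, -0.001]
wrist_force: [0.7, -0.9, -0.2]
opening: 1.001
grasp_force: 0.0
```

>>> servo_tool(commands="0 0 0 0 0 0 1; 0 0 0 0 0 0 1")

```text
time_s: 3.82
eef_pos: [0.6125, -0.1727, 0.2063]
eef_rot: [0.001, -0.001, 1.0, -0.001]
wrist_force: [-0.6, -0.6, 0.3]
opening: 1.0
grasp_force: 0.0
```

```bash
python3 - <<'E'
from h import *
c=calibration('wrist');o=get_obs();im=save('wrist','w3.png');print(o['eef_pos'])
cv2.imwrite('pics/w3c.png',cv2.resize(im[130:330,130:370],None,fx=3,fy=3,interpolation=cv2.INTER_CUBIC))
for z in (.144,.110): print(z,onz(c,247.8,211.2,z))
E
```

```text
[ 0.61254874 -0.17273976  0.20625759]
0.144 [ 0.61255801 -0.17239717  0.144     ]
0.11 [ 0.62375132 -0.17239661  0.11      ]
```

View pics/w3c.png

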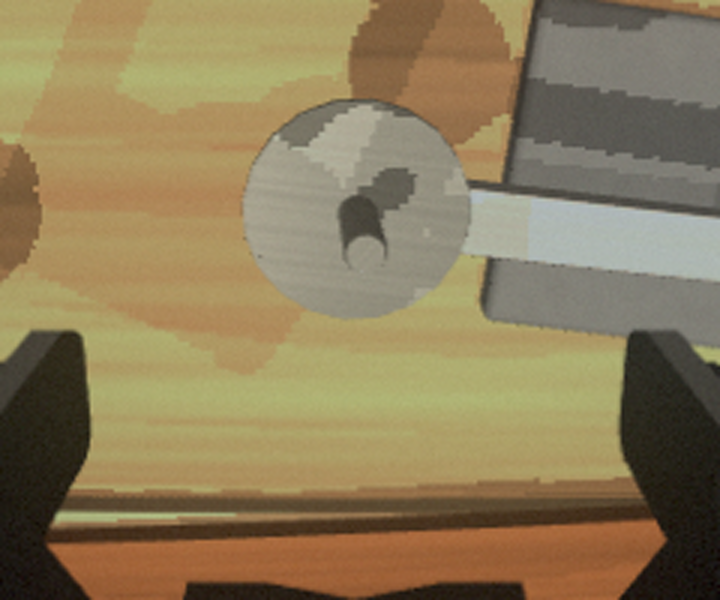

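The crop shows the tilted pan, with its centre at about (357,209) and the spigot's tip at about (365,251), or (251.7,213.7) in the full picture.

```bash
python3 - <<'E'
from h import *
c=calibration('wrist');p=get_obs()['eef_pos']
t=onz(c,251.7,213.7,.1443); f=onz(c,249,199.7,.1102)
print('tip',t,'foot',f,'tip-tcp',t-p, disc(c,cv2.imread('pics/w3.png'),f,.032,0))
print(proj(c,f+[0,.032,-.002])-proj(c,f-[0,.032,-.002]))
# disc bore relative to tcp at w2
R=np.array(c['R']);cc=dict(c);d=np.array([0.44751871,-0.2167901,0.0803035])-p;cc['t']=np.array(c['t'])-R@d
b=onz(cc,247.7,211.1,.018);print('bore',b,b-[0.44751871,-0.2167901,0.0803035])
E
```

```text
tip [ 0.6138111  -0.16983957  0.1443    ] foot [ 0.61311264 -0.17164808  0.1102    ] tip-tcp [ 0.00168964  0.00315161 -0.0616112 ] (array([ 0.61050794, -0.07420397,  0.1102    ]), 29015.0, 4379.103054566309)
[77.16177934 -1.33725793]
bore [ 0.44746939 -0.21651494  0.018     ] [-4.93194708e-05  2.75160042e-04 -6.23035000e-02]
```

>>> servo_tool(commands="0 0 0 41 -11 0 0.65; 0 0 0 41 -11 0 0.65; 0 0 0 41 -11 25 0.65; 0 0 0 42 -11 50 0.65; 0 0 0 0 0 51 0.65")

```text
time_s: 4.5
eef_pos: [0.4475, -0.2174, 0.0815]
eef_rot: [0.001, 0.002, 1.0, -0.001]
wrist_force: [0.6, -0.9, -0.2]
opening: 0.649
grasp_force: 0.0
```

>>> servo_tool(commands="0 0 0 0 0 40 0.65; 0 0 0 0 0 25 0.65; 0 0 0 0 0 0 0.65; 0 0 0 0 0 0 0.65")

```text
time_s: 5.0
eef_pos: [0.4503, -0.2171, 0.0176]
eef_rot: [0.001, 0.0, 1.0, -0.001]
wrist_force: [0.6, 0.2, 0.3]
opening: 0.647
grasp_force: 0.0
```

>>> servo_tool(commands="0 0 0 3 1 10 0.65; 0 0 0 0 0 6 0.65; 0 0 0 0 0 0 0.65")

```text
time_s: 5.38
eef_pos: [0.4465, -0.215, -0.0003]
eef_rot: [-0.0, -0.0, 1.0, 0.0]
wrist_force: [0.0, -0.2, -0.9]
opening: 0.648
grasp_force: 0.0
```

>>> servo_tool(commands="0 0 0 0 0 0 0.3; 0 0 0 0 0 0 0.3; 0 0 0 0 0 0 0.3; 0 0 0 0 0 0 0.3")

```text
time_s: 5.88
eef_pos: [0.4471, -0.2156, 0.0007]
eef_rot: [0.0, -0.0, 1.0, -0.0]
wrist_force: [-2.0, 0.9, 5.5]
opening: 0.491
grasp_force: 60.2
```

>>> servo_tool(commands="0 0 0 0 0 -30 0.3; 0 0 0 0 0 -60 0.3; 0 0 0 0 0 -60 0.3; 0 0 0 0 0 0 0.3; 0 0 0 0 0 0 0.3")

```text
time_s: 6.5
eef_pos: [0.4464, -0.2148, 0.1493]
eef_rot: [-0.0, -0.0, 1.0, 0.0]
wrist_force: [-1.0, 0.1, -2.6]
opening: 0.489
grasp_force: 61.7
```

```bash
python3 - <<'E'
from h import *
for i in range(3):
    c=calibration('wrist');o=get_obs();im=camera('wrist');print(o['eef_pos'],(-np.array(c['R']).T@np.array(c['t']))-o['eef_pos'],o['wrist_force'],o['q'][:3])
cv2.imwrite('pics/w4.png',im)
cv2.imwrite('pics/w4c.png',cv2.resize(im[130:330,130:370],None,fx=3,fy=3,interpolation=cv2.INTER_CUBIC))
for L in (0,.01,.02,.025):print(L,proj(c,np.array(o['eef_pos'])+[0,0,L]))
E
```

```text
[ 0.44636785 -0.21480879  0.14931996] [-6.69159847e-02  6.92023579e-05  1.42398144e-01] [-1.01147406  0.1209463  -2.57155893] [-0.6886231   0.09673987  1.87911441]
[ 0.44580567 -0.21442113  0.14837373] [-6.66851874e-02 -7.75760528e-05  1.42480656e-01] [-0.32830647  0.17661678 -2.14038852] [-0.68876026  0.09799493  1.87989675]
[ 0.44558156 -0.21425967  0.14793416] [-0.06655514 -0.00018562  0.14254958] [-0.14944143  0.21023456 -2.43419421] [-0.6887727   0.09871622  1.88010995]
0 [247.17258242 248.61914877]
0.01 [247.20689718 257.40812843]
0.02 [247.24611331 267.42975235]
0.025 [247.26789497 272.98553439]
```

View pics/w4c.png

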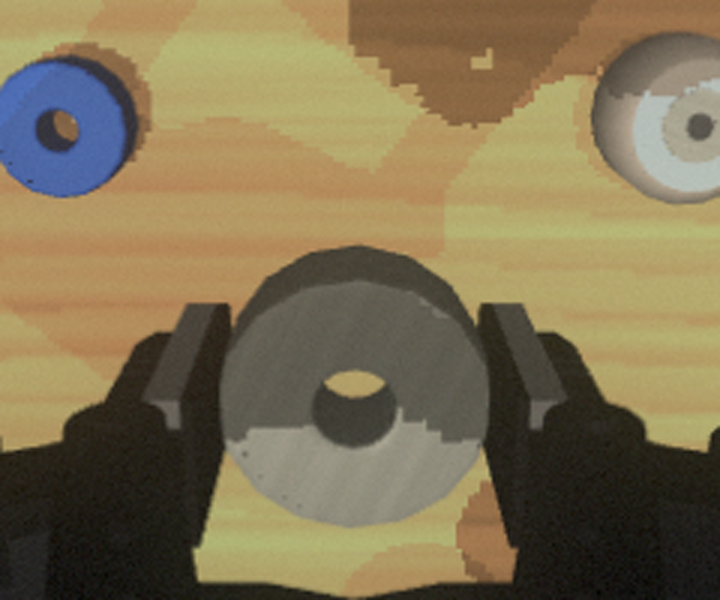

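The crop shows the 200 held centred, with its bore at about (354,408), or (248.2,266) in the full picture. That puts the bore within about 0.5 mm of the tool axis. I now move above the spigot and tilt to match the beam.

>>> servo_tool(commands="0 0 0 -34 9 -27 0.3; 0 0 0 -45 11 0 0.3; 0 0 0 -45 12 0 0.3; 0 0 0 -34 9 0 0.3; 0 0 0 -10 3 0 0.3")

```text
time_s: 7.28
eef_pos: [0.6155, -0.1701, 0.1746]
eef_rot: [-0.002, -0.001, 1.0, 0.001]
wrist_force: [-1.3, -0.7, -2.0]
opening: 0.49
grasp_force: 61.7
```

>>> servo_tool(commands="0.06 0 0 0 0 0 0.3; 0 0 0 0 0 0 0.3; 0 0 0 0 0 0 0.3; 0 0 0 0 0 0 0.3")

```text
time_s: 7.78
eef_pos: [0.6145, -0.1718, 0.177]
eef_rot: [-0.0, 0.0, 1.0, -0.03]
wrist_force: [0.4, 0.6, -1.8]
opening: 0.486
grasp_force: 61.7
```

>>> servo_tool(commands="0 0 0 1.3 3.7 0 0.3; 0 0 0 0 0 0 0.3; 0 0 0 0 0 0 0.3; 0 0 0 0 0 0 0.3")

```text
time_s: 8.28
eef_pos: [0.6136, -0.1677, 0.1769]
eef_rot: [0.0, -0.0, 1.0, -0.03]
wrist_force: [-0.1, -0.5, -1.3]
opening: 0.488
grasp_force: 61.7
```

```bash
python3 - <<'E'
from h import *
a=save('side','s1.png');b=save('top','t1.png');o=get_obs();print(o['eef_pos'],o['eef_rot'],o['time_s'])
c=calibration('side');u,v=proj(c,(.6132,-.17,.15)).astype(int);print(u,v)
cv2.imwrite('pics/s1c.png',cv2.resize(a[v-50:v+50,u-90:u+60],None,fx=5,fy=5,interpolation=cv2.INTER_CUBIC))
E
```

```text
[ 0.61362296 -0.16762859  0.17689441] [ 3.53279666e-05 -1.11612063e-04  9.99549657e-01 -3.00078183e-02] 8.375
330 190
```

View pics/s1c.png

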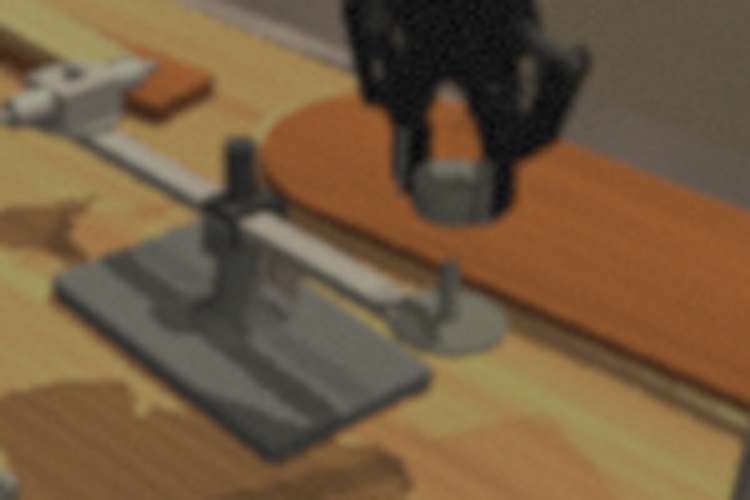

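The side crop shows the 200 held over the spigot's tip (450,262), with the disc's centre at about (456,215). I descend slowly while watching the force.

>>> servo_tool(commands="0 0 0 0.4 -0.5 12 0.3; 0 0 0 0 0 10 0.3; 0 0 0 0 0 6 0.3; 0 0 0 0 0 0 0.3; 0 0 0 0 0 0 0.3")

```text
time_s: 9.0
eef_pos: [0.6134, -0.1699, 0.1492]
eef_rot: [0.0, -0.0, 1.0, -0.03]
wrist_force: [0.2, -0.6, -1.9]
opening: 0.49
grasp_force: 61.7
```

>>> servo_tool(commands="0 0 0 0 0 3 0.3; 0 0 0 0 0 3 0.3; 0 0 0 0 0 3 0.3; 0 0 0 0 0 0 0.3")

```text
time_s: 9.5
eef_pos: [0.6129, -0.1702, 0.1395]
eef_rot: [-0.0, -0.0, 1.0, -0.03]
wrist_force: [0.6, -0.3, -0.7]
opening: 0.489
grasp_force: 61.7
```

>>> servo_tool(commands="0 0 0 0 0 0 0.3; 0 0 0 0 0 0 0.3; 0 0 0 0 0 0 0.3")

```text
time_s: 9.88
eef_pos: [0.6133, -0.1703, 0.1401]
eef_rot: [0.0, -0.0, 1.0, -0.03]
wrist_force: [0.3, 0.5, -2.4]
opening: 0.488
grasp_force: 61.7
```

```bash
python3 - <<'E'
from h import *
o=get_obs();print(o['eef_pos'],o['wrist_force'],o['torque'])
im=save('side','s2.png')
a=cv2.imread('pics/s1.png')[140:240,240:390];b=im[140:240,240:390]
cv2.imwrite('pics/s2c.png',np.vstack([cv2.resize(x,None,fx=4,fy=3,interpolation=cv2.INTER_CUBIC) for x in (a,b)]))
# hanger end shift between frames
f=np.float32
g=lambda x:cv2.cvtColor(x,cv2.COLOR_BGR2GRAY)[145:180,238:275].astype(f)
print(cv2.phaseCorrelate(g(cv2.imread('pics/s1.png')),g(im)))
E
```

```text
[ 0.61327196 -0.17032778  0.14008753] [ 0.26434024  0.53653122 -2.41438918] [ 0.07931572 -0.00346085 -0.03930282]
((-0.011566218006699103, 0.012371186688859837), 0.9815325278374883)
```

No force and the beam did not move, so the disc is over the spigot. I keep lowering.

>>> servo_tool(commands="0 0 0 0 0 5 0.3; 0 0 0 0 0 5 0.3; 0 0 0 0 0 5 0.3; 0 0 0 0 0 5 0.3; 0 0 0 0 0 0 0.3")

```text
time_s: 10.55
eef_pos: [0.6128, -0.1714, 0.1192]
eef_rot: [-0.001, -0.0, 1.0, -0.03]
wrist_force: [-0.3, 0.2, -2.4]
opening: 0.49
grasp_force: 61.7
```

>>> servo_tool(commands="0 0 0 0 0 3 0.3; 0 0 0 0 0 2 0.3; 0 0 0 0 0 0 0.3; 0 0 0 0 0 0 0.3")

```text
time_s: 11.05
eef_pos: [0.6133, -0.1719, 0.1151]
eef_rot: [0.0, -0.0, 1.0, -0.03]
wrist_force: [0.5, -0.1, -2.2]
opening: 0.491
grasp_force: 61.7
```

>>> servo_tool(commands="0 0 0 0 0 1.5 0.3; 0 0 0 0 0 1 0.3; 0 0 0 0 0 0 0.3; 0 0 0 0 0 0 0.3")

```text
time_s: 11.55
eef_pos: [0.6132, -0.172, 0.1125]
eef_rot: [-0.0, -0.0, 1.0, -0.03]
wrist_force: [-0.6, -0.5, -2.9]
opening: 0.492
grasp_force: 61.7
```

>>> servo_tool(commands="0 0 0 0 0 1 0.3; 0 0 0 0 0 0 0.3; 0 0 0 0 0 0 0.3")

```text
time_s: 11.92
eef_pos: [0.6132, -0.172, 0.1115]
eef_rot: [-0.0, -0.0, 1.0, -0.03]
wrist_force: [-0.7, -0.1, -3.0]
opening: 0.488
grasp_force: 61.7
```

>>> servo_tool(commands="0 0 0 0 0 0.5 0.3; 0 0 0 0 0 0 0.55; 0 0 0 0 0 0 0.6; 0 0 0 0 0 0 0.65; 0 0 0 0 0 0 0.7")

```text
time_s: 12.55
eef_pos: [0.6133, -0.1721, 0.1112]
eef_rot: [0.0, -0.0, 1.0, -0.03]
wrist_force: [0.7, -0.3, 0.1]
opening: 0.7
grasp_force: 0.0
```

>>> servo_tool(commands="0 0 0 0 0 -15 0.7; 0 0 0 0 0 -40 0.7; 0 0 0 0 0 -50 0.7; 0 0 0 0 0 0 0.7")

```text
time_s: 13.05
eef_pos: [0.6163, -0.1668, 0.2229]
eef_rot: [0.005, -0.0, 0.999, -0.032]
wrist_force: [0.9, 0.4, 1.1]
opening: 0.698
grasp_force: 0.0
```

>>> servo_tool(commands="-0.06 0 0 0 0 0 1; 0 0 0 0 0 0 1; 0 0 0 0 0 0 1; 0 0 0 0 0 0 1; 0 0 0 0 0 0 1")

```text
time_s: 13.68
eef_pos: [0.6132, -0.1655, 0.2157]
eef_rot: [-0.0, -0.0, 1.0, -0.0]
wrist_force: [0.9, -0.1, 0.2]
opening: 0.997
grasp_force: 0.0
```

```bash
python3 - <<'E'
from h import *
o=get_obs();print(o['eef_pos'],o['wrist_force'])
im=save('side','s3.png');w=save('wrist','w5.png');t=save('top','t3.png')
f=np.float32;c=calibration('side')
g=lambda x:cv2.cvtColor(x,cv2.COLOR_BGR2GRAY)[145:180,238:275].astype(f)
print(cv2.phaseCorrelate(g(cv2.imread('pics/s1.png')),g(im)))
print(proj(c,(.63,.165,.09)),proj(c,(.63,.165,.11)))
cv2.imwrite('pics/s3c.png',np.hstack([cv2.resize(x[140:240,240:390],None,fx=5,fy=5,interpolation=cv2.INTER_CUBIC)[:,:] for x in (im,)]))
cv2.imwrite('pics/mix1.png',np.hstack([cv2.resize(im[145:235,235:375],(400,257),interpolation=cv2.INTER_CUBIC),cv2.resize(w[150:330,150:430],(400,257),interpolation=cv2.INTER_CUBIC)]))
E
```

```text
[ 0.61317767 -0.16545939  0.2156867 ] [ 0.92940642 -0.0733138   0.24267579]
((-0.8551616970068352, -0.5254349854649831), 0.15159128573205735)
[248.30987175 164.52620249] [248.22985165 159.06028744]
```

```bash
cat >> h.py <<'E'
def ecc(a,b,x0,y0,x1,y1):
    g=lambda x:cv2.GaussianBlur(cv2.cvtColor(x,cv2.COLOR_BGR2GRAY),(0,0),.7).astype(np.float32)
    W=np.eye(2,3,dtype=np.float32)
    try:r,W=cv2.findTransformECC(g(a)[y0:y1,x0:x1],g(b),np.array([[1,0,x0],[0,1,y0]],np.float32),cv2.MOTION_TRANSLATION,(3,100,1e-5),None,3)
    except cv2.error: return None
    return r,np.round(W[:,2]-[x0,y0],2)
E
python3 - <<'E'
from h import *
a=cv2.imread('pics/s1.png');c=calibration('side')
for n in('s2','s3'):
    b=cv2.imread(f'pics/{n}.png')
    for nm,bx in (('hanger',(240,150,272,168)),('knob',(283,166,294,180)),('board',(310,158,330,170))): print(n,nm,ecc(a,b,*bx))
for q in (-.06,0,.06): print(q,[np.round(proj(c,(.613-.0,-.17,.134-.17*q)),1),np.round(proj(c,(.63,.168,.1+.17*q)),1)])
E
```

```text
s2 hanger (0.9978984300800826, array([-0.03,  0.  ]))
s2 knob (0.9965102584477654, array([-0.01, -0.12]))
s2 board (0.9965690586329644, array([-0.65, 13.1 ]))
s3 hanger (0.723668529912493, array([-3.17, -2.99]))
s3 knob (0.97894628622969, array([0.91, 0.22]))
s3 board None
-0.06 [array([329.8, 192.3]), array([247.7, 164.3])]
0 [array([329.3, 195.6]), array([247.6, 161.5])]
0.06 [array([328.9, 198.9]), array([247.6, 158.7])]
```

View pics/mix1.png

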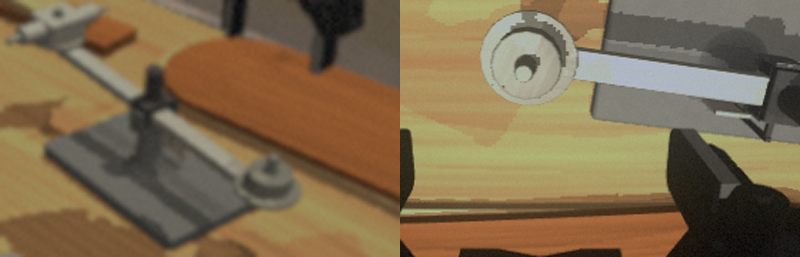

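The picture shows the 200 lying flat round the spigot, with the pan clearly sunk. The rim width of 68 px at (240,190) puts it about 20 mm lower, so the beam lies at the + stop. The hanger therefore weighs less than 200 g plus the poise, so only the 200 is needed and the poise must go towards the hanger. Next I locate the poise line.

```bash
python3 - <<'E'
from h import *
c0=calibration('wrist');p=np.array(get_obs()['eef_pos']);R=np.array(c0['R'])
c=dict(c0);c['t']=np.array(c0['t'])-R@(np.array([0.61254874,-0.17273976,0.20625759])-p)
for (u,v,z) in [(470,182,.1045),(470,255.5,.1045),(720,212,.099),(720,282,.099)]: print(np.round(onz(c,u/3+130,v/3+130,z),4))
t=calibration('top')
for n,u,v,z in [('pan',553,168,.110),('hangtop',87,115,.124),('knob',319,131,.142),('100',46,416,.014)]: print(n,np.round(onz(t,u/4+165,v/4+110,z),4))
# dark knob in new top frame
g=cv2.cvtColor(cv2.imread('pics/t3.png'),cv2.COLOR_BGR2GRAY)[136:160,236:256];print(g//10)
E
```

```text
[ 0.6072 -0.1395  0.1045]
[ 0.629  -0.1388  0.1045]
[ 0.6176 -0.0651  0.099 ]
[ 0.6394 -0.0627  0.099 ]
pan [ 0.6144 -0.1732  0.11  ]
hangtop [0.6586 0.1651 0.124 ]
knob [ 0.6388 -0.0034  0.142 ]
100 [0.4439 0.2195 0.014 ]
[[11 11 11 11 11 11 11 11 11 11  6  9 11 11 11 11 11 11 11 11]
 [11 11 11 12 11 11 11 12 11 11  7 10 11 11 11 11 11 11 11 11]
 [11 11 11 12 13 13 12 13 12  9  7 11 12 12 11 11 12 11 11 11]
 [11 11 11  7  9 12 12 13 13 10  7 12 14 12 12 12 13 12 12 11]
 [11 11 11  6  5  5  7  9  6  7  9  8  9 10 12 12 12 14 14 10]
 [11 11 11  9  7  6  7  7  7  7  7  8  5  7  7  5  5  4  5 10]
 [13 11 10 10 13  8  6  7  7  7  7  7  9  7  6  7  8  7  7  9]
 [15 14 15 15 14  8  5  7  7  7  7  7  8  6  7 10 11 11 10 10]
 [15 15 15 15 10  8  4  7  7  7  8  7  8  5  8 13 11  9 11 11]
 [15 15 15 15  8  8  1  7  7  7  7  8  7  5 10 15 15 15 15 15]
 [15 15 15 15  9  3  2  2  6  7  8  6  1  7 12 15 15 15 15 15]
 [15 15 15 15  9  4  3  1  1  2  0  0  4  7 13 15 15 14 15 15]
 [14 14 14 15  7  4  4  3  1  2  0  4  6  9 15 15 15 15 14 15]
 [ 6  5  7 10  5  4  4  4  4  3  3  8  8 10 15 15 15 15 15 15]
 [10  5  3  4  5  4  4  5  4  5  5  8  7  9 14 14 14 14 14 14]
 [ 6  4  4  4  5  5  3  4  3  4  7  7  7  6  3  5  4  5  5  8]
 [ 7  5  5  5  2  5  4  4  5  7  5  5  6  6  3  6  7  7  8  8]
 [ 7  6  5  5  4  6  6  6  7 11  5  5  4  3  4  4  6  7  8 10]
 [ 7  6  5  5  5  3  3  3  3  2  5  4  3  3  4  4  4  7  8  9]
 [ 7  7  5  5  5  4  4  4  3  3  3  3  3  4  4  4  4  5  6  7]
 [ 7  7  6  5  5  5  5  4  4  4  4  4  4  4  4  5  5  6  7  7]
 [ 7  7  6  6  5  5  5  5  5  5  5  5  5  5  5  5  5  6  7  7]
 [ 7  7  7  7  5  6  5  5  5  5  5  5  5  6  5  5  7  8  7  7]
 [ 7  7  8  7  7  6  5  6  5  5  5  5  5  5  5  7  7  8  7  7]]
```

>>> servo_tool(commands="0 0 0 -6 40 0 0.6; 0 0 0 -6 40 0 0.6; 0 0 0 -5 40 0 0.6; 0 0 0 -5 40 0 0.6; 0 0 0 0 0 10 0.6")

```text
time_s: 14.45
eef_pos: [0.6359, -0.003, 0.2067]
eef_rot: [0.001, -0.002, 1.0, 0.0]
wrist_force: [0.4, 0.3, 0.6]
opening: 0.6
grasp_force: 0.0
```

>>> servo_tool(commands="0 0 0 0 0 0 0.6; 0 0 0 0 0 0 0.6; 0 0 0 0 0 0 0.6")

```text
time_s: 14.82
eef_pos: [0.6353, -0.0069, 0.2061]
eef_rot: [0.0, 0.001, 1.0, -0.0]
wrist_force: [0.0, 0.2, -0.3]
opening: 0.601
grasp_force: 0.0
```

```bash
python3 - <<'E'
from h import *
c=calibration('wrist');o=get_obs();im=save('wrist','w6.png');p=o['eef_pos'];print(p)
u=proj(c,(.6355,-.006,.141));print(u)
g=cv2.cvtColor(im,cv2.COLOR_BGR2GRAY);x,y=u.astype(int)
print('\n'.join(''.join('%3d'%(v//5) for v in r) for r in g[y-24:y+24:2,x-40:x+40:2]))
E
```

```text
[ 0.63529978 -0.00689151  0.20611793]
[248.48726837 210.33034918]
 35 36 36 36 36 36 35 36 35 36 35 35 35 35 19 18 19 18 18 18 12 11 11 12 12 11 11 13 13 12 12 16 16 16 15 17 22 24 24 25
 36 35 35 35 35 35 36 36 35 36 35 36 36 35 19 17 17 18 18 16 10 10 10 12 11 11 11 13 13 14 13 26 30 23 17 15 15 15 16 15
 35 36 36 35 35 35 35 35 35 35 35 35 36 35 18 18 18 18 10  9  9 10  8 10  9 11 12 13 13 13 14 27 38 38 39 39 38 37 36 32
 37 36 36 36 36 35 36 36 35 35 35 35 34 35 17 18 18 10  9 10  9  9  9  9 10  9 13 12 13 13 21 38 38 38 38 38 38 38 38 37
 36 37 36 36 36 36 36 36 35 36 36 35 35 30 17 18 14  9 10  9  9  9  9  9 10 10  9 11 12 11 26 38 38 36 36 36 36 35 36 38
 36 36 36 36 37 36 37 36 36 36 36 36 36 27 18 18 11 10 10  9 10  9  9  9  9  9  9 11 11 12 31 36 36 36 36 36 36 37 36 37
 36 36 36 37 36 36 35 36 36 36 36 36 36 25 18 17 10 10 10 10 10 10 10 10  9 10  9 12 12 15 31 36 35 35 36 36 36 36 36 36
 34 35 36 36 36 36 36 36 35 36 36 36 36 23 18 14  9 12 17 18 18 17 15 10 10 10 10 10 16 16 32 35 36 36 35 36 35 35 36 36
 26 26 26 26 26 25 29 34 35 35 36 36 36 20 18 10 14 18 18 18 18 18
[... 1169 characters left out ...]
26 26 25 25 26 26 26 26 28 21 18 18 18 18 16 17 27 27 28 28 28 28 28 28 29 28 28 28 28 28 28 27
 26 27 26 26 26 26 26 26 26 26 26 25 27 26 26 25 29 28 24 17 15 28 28 28 28 28 28 28 28 28 28 28 28 28 28 28 28 28 28 28
 26 28 24 25 22 24 24 25 26 26 26 26 26 26 26 26 29 28 23 18 20 29 29 29 28 28 28 28 27 28 28 28 28 28 28 28 28 28 28 28
 31 30 30 30 31 31 30 30 28 29 26 25 24 24 24 27 28 28 21 17 24 29 29 28 28 29 28 28 28 27 28 27 28 28 28 28 28 28 28 28
 33 33 33 33 33 34 33 34 33 33 33 33 33 33 36 37 36 33 19 17 24 26 26 27 28 28 29 28 27 28 28 28 28 28 28 28 28 27 28 27
 33 34 33 33 33 33 33 33 33 33 34 33 33 33 36 36 36 36 25 20 33 36 36 35 36 32 28 27 25 25 26 26 27 28 27 27 28 28 28 27
```

>>> servo_tool(commands="0 0 0 0 1 40 0.6; 0 0 0 0 0 30 0.6; 0 0 0 0 0 22 0.5; 0 0 0 0 0 0 0.4; 0 0 0 0 0 0 0.3")

```text
time_s: 15.5
eef_pos: [0.6359, -0.0052, 0.115]
eef_rot: [0.001, 0.0, 1.0, -0.0]
wrist_force: [1.1, 0.4, 0.3]
opening: 0.296
grasp_force: 0.0
```

>>> servo_tool(commands="0 0 0 0 0 0 0.27; 0 0 0 0 0 0 0.24; 0 0 0 0 0 0 0.1; 0 0 0 0 0 0 0.1; 0 0 0 0 0 0 0.1")

```text
time_s: 16.12
eef_pos: [0.6363, -0.0048, 0.1156]
eef_rot: [0.001, -0.0, 1.0, -0.0]
wrist_force: [-0.1, 0.9, 5.2]
opening: 0.209
grasp_force: 58.7
```

>>> servo_tool(commands="0 0 0 -1 8 0 0.1; 0 0 0 -1 9 0 0.1; 0 0 0 -1 9 0 0.1; 0 0 0 -1 7 0 0.1; 0 0 0 0 0 0 0.1")

```text
time_s: 16.75
eef_pos: [0.6407, 0.0286, 0.1162]
eef_rot: [0.002, -0.0, 1.0, -0.0]
wrist_force: [0.4, 1.5, 7.3]
opening: 0.209
grasp_force: 58.5
```

>>> servo_tool(commands="0 0 0 0 0 0 0.1; 0 0 0 0 0 0 0.1; 0 0 0 0 0 0 0.21; 0 0 0 0 0 0 0.23; 0 0 0 0 0 0 0.25")

```text
time_s: 17.38
eef_pos: [0.6389, 0.0283, 0.1138]
eef_rot: [-0.0, -0.0, 1.0, 0.0]
wrist_force: [0.3, 1.0, -0.0]
opening: 0.249
grasp_force: 0.7
```

>>> servo_tool(commands="0 0 0 0 0 0 0.35; 0 0 0 0 0 0 0.45; 0 0 0 0 0 0 0.55; 0 0 0 0 0 -20 0.6; 0 0 0 0 0 -50 0.6")

```text
time_s: 18.0
eef_pos: [0.6374, 0.0284, 0.1828]
eef_rot: [-0.003, -0.0, 1.0, 0.0]
wrist_force: [1.2, 1.0, -0.1]
opening: 0.602
grasp_force: 0.0
```

>>> servo_tool(commands="0 0 0 45 -9 -17 0.6; 0 0 0 45 -9 0 0.6; 0 0 0 45 -10 0 0.6; 0 -0.16 0 0 0 0 0.6; 0 -0.16 0 0 0 0 0.6")

```text
time_s: 18.62
eef_pos: [0.505, -0.0002, 0.2032]
eef_rot: [0.163, -0.0, 0.987, -0.001]
wrist_force: [-0.3, 0.8, -0.0]
opening: 0.595
grasp_force: 0.0
```

>>> servo_tool(commands="0 -0.16 0 0 0 0 0.6; 0 -0.16 0 0 0 0 0.6; 0 -0.16 0 0 0 0 0.6; 0 0 0 0 0 0 0.6; 0 0 0 0 0 0 0.6")

```text
time_s: 19.25
eef_pos: [0.5059, 0.0007, 0.203]
eef_rot: [0.382, -0.001, 0.924, 0.001]
wrist_force: [0.7, -0.0, 0.8]
opening: 0.603
grasp_force: 0.0
```

```bash
python3 - <<'E'
from h import *
c=calibration('wrist');o=get_obs();im=save('wrist','v1.png');print(o['eef_pos'],o['eef_rot'],-np.array(c['R']).T@np.array(c['t']))
u=np.array([.131,.991,0]);P=np.array([.6354,-.0031,.09])
for q in (-.06,0,.06):
    pts=[P+s*u*np.cos(q)+np.array([0,0,s*q])for s in(-.17,-.085,0,.085,.17)]; print(q,np.round([proj(c,x) for x in pts],1).tolist())
cv2.imwrite('pics/v1b.png',im)
E
```

```text
[0.5058641  0.00069886 0.20303997] [ 0.38202074 -0.00140456  0.92415168  0.00136065] [3.57329647e-01 2.99778808e-04 2.57276527e-01]
-0.06 [[78.3, 187.5], [163.2, 188.7], [243.5, 190.0], [317.9, 191.2], [385.9, 192.3]]
0 [[80.8, 179.1], [163.7, 184.6], [243.5, 190.0], [318.6, 195.1], [388.1, 199.8]]
0.06 [[83.7, 171.0], [164.5, 180.6], [243.5, 190.0], [319.0, 199.0], [390.0, 207.6]]
```

View pics/v1b.png

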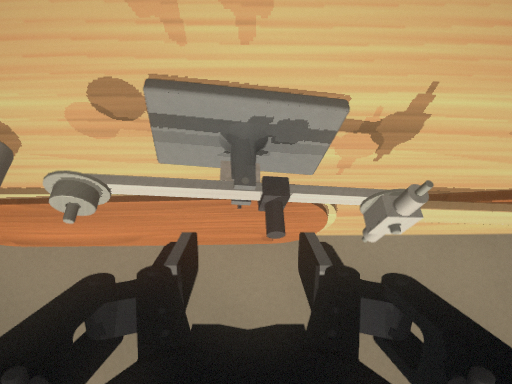

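The upside-down wrist view shows the 200 flat on the pan at (75,195). The beam strip runs from about (120,190) to (350,199), the poise knob is at (275,225), and the hanger is at (395,212). The beam is off both stops and somewhat hanger-low. Next I measure it numerically.

```bash
cat >> h.py <<'E'
def edges(im,cols,rows,sat=False):
    """per-column gradient extrema (sub-pixel): list of (x, y, strength)"""
    g=cv2.GaussianBlur(cv2.cvtColor(im,cv2.COLOR_BGR2GRAY),(0,0),.8).astype(float)
    out=[]
    for x in cols:
        d=np.diff(g[rows[0]:rows[1],x])
        for i in range(1,len(d)-1):
            if abs(d[i])>6 and abs(d[i])>=abs(d[i-1]) and abs(d[i])>abs(d[i+1]):
                a,b,e=abs(d[i-1]),abs(d[i]),abs(d[i+1]); out.append((x,rows[0]+i+.5+.5*(a-e)/(a-2*b+e),d[i]))
    return np.array(out)
E
python3 - <<'E'
from h import *
im=save('side','s4.png');v=cv2.imread('pics/v1.png')
A={n:cv2.imread(f'pics/{n}.png') for n in('s1','s3','s4')}
up=lambda x:cv2.resize(x,None,fx=8,fy=8,interpolation=cv2.INTER_CUBIC)
def mt(a,b,x0,y0,x1,y1,m=9):
    T=up(a[y0:y1,x0:x1]);S=up(b[y0-m:y1+m,x0-m:x1+m]);r=cv2.matchTemplate(S,T,cv2.TM_CCOEFF_NORMED)
    _,k,_,l=cv2.minMaxLoc(r);return round(k,3),(l[0]/8-m,l[1]/8-m)
for a,b in (('s1','s3'),('s1','s4'),('s3','s4')):
    print(a,b,'hang',mt(A[a],A[b],246,153,264,166),'knob',mt(A[a],A[b],284,167,293,180),'pan',mt(A[a],A[b],322,193,340,211))
for cols in (range(122,212,15),range(300,356,12)):
    for e in edges(v,cols,(165,215)): print(np.round(e,2).tolist(),end=' ')
    print()
E
```

```text
s1 s3 hang (0.908, (0.25, -4.75)) knob (0.955, (0.875, 0.125)) pan (0.609, (9.0, 4.625))
s1 s4 hang (0.504, (9.0, -5.25)) knob (0.926, (-7.0, -4.375)) pan (0.582, (6.0, 3.625))
s3 s4 hang (0.532, (2.0, 2.625)) knob (0.949, (-7.875, -4.25)) pan (0.629, (-0.375, -4.0))
[122.0, 174.67, -29.0] [122.0, 184.35, 36.0] [122.0, 194.33, -31.0] [122.0, 201.42, 23.0] [137.0, 175.64, -28.0] [137.0, 184.95, 33.0] [137.0, 194.59, -55.0] [137.0, 201.21, 20.0] [152.0, 176.5, -28.0] [152.0, 185.66, 38.0] [152.0, 195.34, -51.0] [152.0, 200.6, 22.0] [167.0, 177.14, -23.0] [167.0, 186.53, 42.0] [167.0, 195.85, -46.0] [167.0, 200.46, 25.0] [182.0, 177.72, -25.0] [182.0, 187.37, 38.0] [182.0, 196.54, -57.0] [182.0, 200.0, 19.0] [197.0, 178.57, -29.0] [197.0, 188.04, 32.0] [197.0, 197.37, -57.0] [197.0, 199.5, 20.0] 
[300.0, 174.0, 14.0] [300.0, 184.38, -26.0] [300.0, 193.12, 33.0] [300.0, 202.0, -29.0] [312.0, 174.25, 19.0] [312.0, 184.67, -25.0] [312.0, 193.59, 39.0] [312.0, 202.4, -48.0] [324.0, 185.56, -27.0] [324.0, 194.42, 38.0] [324.0, 203.72, -28.0] [324.0, 206.33, -19.0] [324.0, 210.89, 16.0] [336.0, 174.6, 9.0] [336.0, 186.24, -22.0] [336.0, 194.76, 35.0] [336.0, 203.6, -30.0] [336.0, 210.67, 14.0] [348.0, 167.8, 10.0] [348.0, 186.68, -24.0] [348.0, 195.52, 41.0] [348.0, 204.36, -13.0]
```

```bash
python3 - <<'E'
from h import *
for n in('s1','s3','s4'):
    im=cv2.imread(f'pics/{n}.png');print(n)
    for x in (264,269,274,279,297,302,307,312,316):
        y=168+.5*(x-260); e=edges(im,[x],(int(y-10),int(y+11)))
        print(x,[(round(float(a[1]),2),int(a[2])) for a in e])
E
```

```text
s1
264 [(162.88, 16), (170.58, -21), (173.93, 15)]
269 [(164.21, 26), (173.53, -23), (176.93, 16)]
274 [(176.38, -23), (180.22, 15)]
279 [(179.17, -25), (182.18, 10)]
297 [(178.17, -12), (184.15, 27), (189.67, -24)]
302 [(180.62, -12), (186.82, 23), (192.38, -23), (195.67, 13)]
307 [(182.78, -14), (189.64, 23), (195.15, -22), (198.54, 13)]
312 [(188.5, 8), (192.11, 22), (198.12, -23), (201.35, 17)]
316 [(190.0, 7), (194.1, 20), (199.64, -21), (203.44, 15)]
s3
264 [(161.94, 27), (167.33, -21), (170.62, 15)]
269 [(164.33, 29), (171.0, -19), (174.44, 14)]
274 [(174.55, -20), (178.33, 13)]
279 [(172.5, 7), (178.27, -23), (181.5, 9)]
297 [(178.29, -12), (185.0, 24), (191.71, -22)]
302 [(180.57, -12), (188.11, 21), (195.18, -22)]
307 [(182.86, -14), (186.5, 7), (190.0, 18), (199.0, -21)]
312 [(185.0, -12), (188.25, 8), (192.2, 18), (202.6, -23)]
316 [(190.33, 8), (194.0, 16)]
s4
264 [(164.5, 15), (169.6, -21), (172.93, 15)]
269 [(164.2, 26), (172.7, -21), (176.2, 16)]
274 [(174.93, -31), (182.0, 19)]
279 [(176.0, 7), (184.71, 15)]
297 [(178.12, -12), (184.36, 28), (190.36, -23)]
302 [(180.57, -12), (187.36, 23), (193.27, -23), (197.0, 8)]
307 [(182.67, -14), (185.83, 7), (189.9, 22), (196.43, -24), (199.88, 8)]
312 [(188.0, 7), (192.36, 22), (199.5, -24), (202.82, 10)]
316 [(190.0, 7), (194.0, 18), (201.71, -22), (204.71, 8)]
```

Per-column interpolation between the two stop pictures gives q ≈ -0.021, so the hanger side is about 5 g heavy and the poise goes back 7.2 mm.

>>> servo_tool(commands="0 0.16 0 0 0 0 0.6; 0 0.16 0 0 0 0 0.6; 0 0.16 0 0 0 0 0.6; 0 0.16 0 0 0 0 0.6; 0 0.16 0 0 0 0 0.6")

```text
time_s: 19.98
eef_pos: [0.5065, 0.0013, 0.2022]
eef_rot: [-0.006, -0.002, 1.0, 0.0]
wrist_force: [0.8, 0.3, -0.2]
opening: 0.6
grasp_force: 0.0
```

>>> servo_tool(commands="0 0 0 -44 9 0 0.6; 0 0 0 -44 9 0 0.6; 0 0 0 -44 9 18 0.6; 0 0 0 0 0 0 0.6; 0 0 0 0 0 0 0.6")

```text
time_s: 20.6
eef_pos: [0.6366, 0.0298, 0.1817]
eef_rot: [-0.004, -0.003, 1.0, 0.001]
wrist_force: [-0.7, 0.1, 0.2]
opening: 0.6
grasp_force: 0.0
```

>>> servo_tool(commands="0 0 0 -1 -1 30 0.6; 0 0 0 -1 0 25 0.5; 0 0 0 0 0 12 0.4; 0 0 0 0 0 0 0.3; 0 0 0 0 0 0 0.26")

```text
time_s: 21.22
eef_pos: [0.6388, 0.029, 0.1166]
eef_rot: [-0.002, -0.003, 1.0, 0.002]
wrist_force: [0.6, 0.3, 0.7]
opening: 0.261
grasp_force: 0.0
```

>>> servo_tool(commands="0 0 0 0 0 0 0.23; 0 0 0 0 0 0 0.1; 0 0 0 0 0 0 0.1; 0 0 0 0 0 0 0.1")

```text
time_s: 21.72
eef_pos: [0.6389, 0.029, 0.1169]
eef_rot: [-0.002, -0.003, 1.0, 0.002]
wrist_force: [-1.9, 1.0, 6.4]
opening: 0.213
grasp_force: 58.4
```

>>> servo_tool(commands="0 0 0 0.5 -4 0 0.1; 0 0 0 0.5 -3.8 0 0.1; 0 0 0 0 0 0 0.1; 0 0 0 0 0 0 0.1; 0 0 0 0 0 0 0.1")

```text
time_s: 22.35
eef_pos: [0.6379, 0.0213, 0.1171]
eef_rot: [-0.002, -0.003, 1.0, 0.002]
wrist_force: [-3.8, -0.1, 8.1]
opening: 0.212
grasp_force: 58.6
```

>>> servo_tool(commands="0 0 0 0 0 0 0.2; 0 0 0 0 0 0 0.22; 0 0 0 0 0 0 0.24; 0 0 0 0 0 0 0.35; 0 0 0 0 0 0 0.5")

```text
time_s: 22.98
eef_pos: [0.6369, 0.0215, 0.1147]
eef_rot: [-0.004, -0.003, 1.0, 0.002]
wrist_force: [0.8, -0.3, -0.1]
opening: 0.499
grasp_force: 0.0
```

>>> servo_tool(commands="0 0 0 0 0 -15 0.55; 0 0 0 0 0 -52 0.6; 0 0 0 45 -7 -17 0.6; 0 0 0 45 -7 0 0.6; 0 0 0 45 -7 0 0.6")

```text
time_s: 23.6
eef_pos: [0.502, -0.001, 0.2012]
eef_rot: [-0.003, -0.003, 1.0, 0.002]
wrist_force: [-0.3, -0.5, 0.7]
opening: 0.599
grasp_force: 0.0
```

>>> servo_tool(commands="0 -0.16 0 0 0 0 0.6; 0 -0.16 0 0 0 0 0.6; 0 -0.16 0 0 0 0 0.6; 0 -0.16 0 0 0 0 0.6; 0 -0.16 0 0 0 0 0.6")

```text
time_s: 24.22
eef_pos: [0.5034, 0.0001, 0.2014]
eef_rot: [0.383, -0.003, 0.924, 0.004]
wrist_force: [1.9, 1.6, 0.3]
opening: 0.601
grasp_force: 0.0
```

>>> servo_tool(commands="0 0 0 0 0 0 0.6; 0 0 0 0 0 0 0.6; 0 0 0 0 0 0 0.6; 0 0 0 0 0 0 0.6")

```text
time_s: 24.72
eef_pos: [0.504, 0.0002, 0.2006]
eef_rot: [0.379, -0.003, 0.925, 0.005]
wrist_force: [0.4, 0.9, 0.3]
opening: 0.601
grasp_force: 0.0
```

```bash
cat > meas.py <<'E'
from h import *
import sys
k=sys.argv[1];o=get_obs();c=calibration('wrist');v=save('wrist',f'v{k}.png');im=save('side',f's_{k}.png')
print(o['time_s'],o['eef_pos'],o['eef_rot'])
def pe(im,x): # strongest falling edge nearest beam line
    y=168+.5*(x-260); e=edges(im,[x],(int(y-1),int(y+13)));e=e[e[:,2]<-15] if len(e) else e
    return e[np.argmin(abs(e[:,1]-y-2.5)),1] if len(e) else np.nan
X=[262,264,265,267,269,270,296,297,299,300,302,304,305,307,309,310,312,313]
a,b,n=[np.array([pe(cv2.imread(f'pics/{f}.png'),x) for x in X]) for f in('s1','s3','s_'+k)]
f=(n-a)/(b-a);print(np.round(f,2));f=f[np.isfinite(f)];print('q side',-.06+.12*np.median(f))
u=np.array([.131,.991,0]);nn=np.array([.991,-.131,0])
def E(q,s,off): return proj(c,np.array([.6354,-.0031,.09])+s*u*np.cos(q)+np.array([0,-s*0,s*q])+off)
for off,sg,nm in ((-.01*nn+[0,0,.006],1,'E2'),(.01*nn+[0,0,.006],-1,'E3'),(-.01*nn-[0,0,.006],-1,'E1')):
    P=[]
    for x in list(range(122,212,6))+list(range(300,350,6)):
        s=np.interp(x,[E(0,t,off)[0] for t in(-.15,-.1,-.05,0,.05,.1,.15)],[-.15,-.1,-.05,0,.05,.1,.15])
        y=E(0,s,off)[1]; e=edges(v,[x],(int(y-12),int(y+13)));e=e[e[:,2]*sg>12] if len(e) else e
        if len(e): j=np.argmin(abs(e[:,1]-y));P.append((x,s,e[j,1]))
    P=np.array(P)
    fit=least_squares(lambda p:[E(p[0],s,off)[1]+p[1]-y for _,s,y in P],[0,0],loss='soft_l1',f_scale=.3)
    print(nm,'q=%.4f off=%.2f n=%d cost=%.2f'%(*fit.x,len(P),fit.cost))
E
python3 meas.py 2
```

```text
24.725 [5.04016623e-01 2.35202124e-04 2.00603097e-01] [ 0.37938609 -0.00338346  0.92522034  0.00469774]
[ nan  nan  nan  nan  nan  nan 0.54 0.5  0.59 0.52 0.51 0.52 0.55 0.51
 0.51 0.51 0.51 0.55]
q side 0.0019110965630111595
E2 q=0.0005 off=0.32 n=24 cost=0.10
E3 q=0.0008 off=0.19 n=23 cost=0.40
E1 q=0.0004 off=0.84 n=24 cost=0.46
```

```bash
python3 -c "
from bench import *
print(hand_in())"
```

```text
the job is handed in; nothing more can be done
None
```

I handed the job in: the beam rests level to within about 0.002 rad (roughly 0.5 g), with only the 200 g weight on the pan and the poise about 25 mm towards the hanger, so the hanger weighs about 182–183 g.

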